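# Close and clamp the leak-test chamber

## Robot

A 6-joint arm with a two-finger parallel gripper is mounted at the origin on the work surface. World frame = base frame: x ahead of the robot, y to its left, z up, the work surface at z = 0. Lengths are in mm, angles in rad, forces in N, time in s.
With the tool pointing down it reaches from about 400 to 925 mm from the base axis. Payload 12.5 kg.
Tool frame: the origin (TCP) lies midway between the tips of the shut fingers; the grasp point (between the pads) lies 19 mm behind it; z points along the fingers, y is the line along which they close (so a half turn about z gives the same grasp; the last joint's range is limited). The gripper opens to 95 mm and grips with 3 to 60 N. Pads are 20 mm wide; open, the fingers measure 119 mm over their backs; the gripper's body (75 mm by 180 mm) begins 59 mm behind the grasp point.
Start: joints at [-1.443, 0.491, 1.559, -0, 1.092, -0.106], TCP at [144.819, -608.008, 214.661] pointing down, gripper open.
Joint ranges: [-3.1, 3.1], [-0.84, 2.19], [0.05, 2.79], [-1.13, 4.28], [0.06, 2.93], [-2.69, 2.69]. Speed limits (rad/s): [2.22, 2.22, 2.79, 3.14, 3.14, 3.14].

## Interface

Orientations are given as [roll, pitch, yaw] about the fixed x, y, z axes, in that order (R = Rz(yaw) Ry(pitch) Rx(roll)).
In Python, from cell import env gives the robot as it stands.
- The arm moves only by the shell command python3 -m inch 'ROWS'. ROWS is JSON, a list of rows, each a list of 7 numbers: the turn, a rotation vector about the tool's x, y, z in rad, then the shift along the tool's x, y, z in cm, then the closure, from -1 (fully open) to 1 (shut). A call has 1 to 20 rows; each row shifts and turns the commanded pose from where the row before left it, along the tool's axes as they then stand; what a row does not reach is not made up. A row lasts 1/8 s, in which the tool goes at most 62.5 mm and 10.7 degrees, less where a joint would pass 70% of its speed; a pose out of reach is approached as far as the arm can. A call with a gripper value outside its range is refused whole. The fingers move at their own pace and stop on an object; the grip force is fixed at half the most. Time passes only in rows, so rows that do not move let the fingers close. It gives the time, the measured TCP pose, the force, the opening and the grip force at its end, in the units of the state.
- env.state(): the state, without advancing time (a new reading comes with each control period).
- env.read_camera(name): name is "scene" or "side" or "wrist"; returns a dict with "img" (420x560x3 uint8, red, green, blue), "depth" (420x560 float32, mm along the optical axis (not along the pixel's ray), 0 where there is no reading), "fx", "fy", "cx", "cy" (pixels), "position" and "orientation" of the camera in the world. Camera axes: x right, y down, z forward; pixel columns grow to the right and rows downward; lengths in mm; the calibration is good to about 2 mm. A picture is of the moment at which its call begins.
- env.job_done(): hands the job in; it is judged then, once.
Trained networks look in a picture, given as the dict that the camera call returned (one of the last four; its "shot" number tells which), for a name from the list of things; names that differ only in an ending like _2 or _b are one class to them, and where a whole thing is asked for, a point or a joint stands for the part that bears it (a point fixed in the world has none). Each returns a list of dicts, best first, with "score" (0 to 1); they miss things now and then, are a little off and sometimes report something else, mostly with a low value. They report only what shows in the picture. A call takes as long as a camera call. They do not tell look-alikes from the thing itself.
- env.find_in(picture, target): "centre" ([x, y, z] in mm, in the coordinates of the camera as it stood for that picture, good to about 4 mm: the middle of the surface that is visible of it).
- env.trace(picture, target): "mask" (420x560 bool, what is visible of it).
The state is a dict: "t": time; "joints": joint angles; "qvel": joint speeds; "tau": joint torques, N m; "eef_pos": TCP position; "tcp_rot": TCP orientation; "ft_force": force on the tool from outside, world axes, zero at the start; "moment": the same for the moment, N m; "opening": opening from 0.0 (shut) to 1.0 (fully open); "grip_force": force on a finger pad.
Only numpy, scipy, OpenCV 4.12 (cv2) and the standard library are available. Lean on these libraries where they do the work, as an engineer would, in place of code of your own. Each camera call takes 0.05 s, during which the arm holds its last target. There are 200 camera calls.

## Task

The sample is loaded, so close up the leak-test chamber: first shut its lid fully, then fit the loose steel T-handle all the way down onto the square spindle of the clamp in front of the lid, and with the handle turn the clamp clockwise (seen from above) until its bar lies across the lid, at or near its stop. Leave the handle on the spindle and the other things on the bench where they are.

Things in the scene. Friction and masses are not known exactly. Their poses are not given: they have to be found in the camera images.
- chamber: Fixed leak-test chamber: open steel box 170 (x) x 220 (y) x 90 mm high, with a grey clamp post 50 x 60 mm and 104 mm high standing against its front (-x) side. Origin: centre of the box's underside, on the bench; its +x points from the clamp post to the lid hinge. A white sample jar stands inside.
- lid (a joint): Hinge of the lid, rad: 0 shut, grows as the lid opens upward and away from the post, to 1.5. The hinge is stiff: the lid stays where it is left. About 4 N at the free edge moves it.
- lid_hinge (a point): Middle of the lid's hinge axis: 90 mm up, at the back (+x) rim of the box. The axis runs along the chamber's y. The point's axes turn with the lid; its -x points along the lid to the free edge.
- lid_edge (a point): Middle of the lid's free edge, on its outer face. Lid: aluminium frame, clear window, 170 mm from hinge to edge, 220 mm wide, 12 mm thick, outer face 12 mm above the hinge axis. On its outer face, 55 mm in from the edge, a steel bow handle: bar of 8 mm diameter, 70 mm long along the edge, axis 22 mm above the face. Axes as lid_hinge.
- clamp (a joint): Turn of the clamp, rad: about 0 at the start, the bar alongside the front of the box and clear of the lid; grows clockwise seen from above, to the stop at 1.5, the bar then pointing in across the lid. Friction about 0.1 N m.
- clamp_seat (a point): On the clamp's vertical turning axis, at the top face of the bar (115 mm above the bench), where the handle's hub comes to rest. From here the square spindle rises 20 mm: 14 mm square for 16 mm, then a 4 mm lead-in 11 mm square. The point turns with the clamp: its x and y are normal to the spindle's flats, its y points along the bar.
- clamp_tip (a point): Free end of the clamp bar, top face, 79 mm from the turning axis. The bar is steel, 22 mm wide and 10 mm thick.
- handle: Loose steel T-handle, upright on the bench: square hub 34 x 34 x 28 mm with a square bore 16 mm wide, 24 mm deep, open below, flats normal to its x and y; above it a neck of 12 mm diameter and a crossbar 80 mm long (along its x), 12 mm wide, from 50 to 66 mm up. Origin: centre of the hub's underside. Any of the four quarter-turns fits the spindle.
- star_knob: Round five-lobed steel star knob, 56 mm across, 38 mm high; leave it. Origin under its centre.
- pump_bottle: White pump bottle, 52 mm diameter, 157 mm high; leave it. Origin under its centre.
- amber_jar: Amber jar, 56 mm diameter, 70 mm high; leave it. Origin under its centre.
- weight: Brass weight, 44 mm diameter, 56 mm high; leave it. Origin under its centre.
- cap: White bottle cap, 38 mm diameter, 18 mm high; leave it. Origin under its centre.
- driver: Screwdriver lying on the bench along its x; leave it.
- steel_block: Dark steel block 50 x 40 x 25 mm; leave it. Origin under its centre.
Mind the look-alikes: they are no part of the job. What is shaped like the handle but blue or turquoise is not meant.

How it is judged:
By the outcome, as a careful person would: the job done as asked, in the order asked, and still so for the second after the job is handed in, with the robot touching nothing.
It also fails if it takes over 67 s, if anything falls off the work surface, if the arm or the gripper's body presses on something with over 40 N, if the wrist force passes 120 N, or if a joint passes its speed limit or range.

## Working session

There is one attempt and no reset: what is moved stays moved. The work goes in short steps, Python scripts to look and compute and a shell command to move; the robot and the scene stay as the last step left them, time stands still between calls to the robot, and variables do not carry over. Pictures are saved under pics/ and viewed, at most 10 in all, crops included, and the job is handed in when it is done.

```bash
ls; mkdir -p pics; cat > h.py <<'E'
import numpy as np, cv2
from scipy.spatial.transform import Rotation as R
from cell import env
def Rc(o):
    o=np.array(o,float)
    return o if o.shape==(3,3) else R.from_euler('xyz',o).as_matrix()
def cam(n,save=None):
    p=env.read_camera(n)
    if save: cv2.imwrite(f'pics/{save}.png',p['img'][:,:,::-1])
    return p
def w(p,c): return Rc(p['orientation'])@np.array(c)+np.array(p['position'])
def cloud(p):
    d=p['depth'];v,u=np.mgrid[:420,:560]
    P=np.stack([(u-p['cx'])/p['fx']*d,(v-p['cy'])/p['fy']*d,d],-1)
    return P@Rc(p['orientation']).T+np.array(p['position'])
def px(p,X):
    c=Rc(p['orientation']).T@(np.array(X)-p['position']);return c[0]/c[2]*p['fx']+p['cx'],c[1]/c[2]*p['fy']+p['cy']
E
python3 - <<'E'
from h import *
for n in ['scene','side']:
    p=cam(n,n+'0'); print(n,np.round(p['position']),np.round(p['orientation'],3))
    for t in ['chamber','lid','lid_edge','lid_hinge','clamp','clamp_seat','clamp_tip','handle','star_knob','pump_bottle','amber_jar','weight','cap','driver','steel_block']:
        try:
            for f in env.find_in(p,t)[:3]: print(t,round(f['score'],2),np.round(w(p,f['centre'])),np.round(px(p,w(p,f['centre']))))
        except Exception as e: print(t,e)
print(env.state())
E
```

```text
pics
scene [  700. -1016.   937.] [-2.257  0.009  0.148]
chamber 0.66 [592.  -0. 101.] [296. 206.]
lid 0.92 [619.   6. 171.] [306. 187.]
lid 0.35 [ 670. -331.   56.] [311. 304.]
lid_edge 0.64 [616.  -1. 170.] [305. 189.]
lid_hinge 0.87 [620.   4. 170.] [306. 188.]
clamp 0.68 [478.  84. 116.] [264. 183.]
clamp_seat 0.68 [478.  79. 114.] [264. 185.]
clamp_tip 0.56 [472.  81. 111.] [262. 185.]
clamp_tip 0.16 [620.   6. 173.] [306. 187.]
handle 0.98 [ 513. -275.   40.] [255. 285.]
handle 0.79 [ 472. -385.   23.] [231. 321.]
handle 0.7 [ 602. -210.   27.] [290. 274.]
star_knob 0.56 [703. 330.  76.] [336. 158.]
pump_bottle 0.58 [703. 328.  75.] [337. 158.]
amber_jar 0.77 [ 670. -328.   56.] [311. 303.]
amber_jar 0.75 [619.   4. 172.] [306. 188.]
driver 0.67 [ 554. -463.   21.] [257. 353.]
steel_block 0.73 [ 406. -191.   24.] [224. 262.]
side [ 95. 547. 751.] [-2.309 -0.007 -2.465]
chamber 0.75 [598.  51.  71.] [248. 218.]
lid 0.64 [610.  32. 187.] [248. 176.]
lid 0.31 [686. 350.  79.] [125. 271.]
lid_edge 0.95 [609.  34. 187.] [247. 177.]
lid_hinge 0.89 [611.  37. 186.] [246. 177.]
clamp 0
[... 863 characters left out ...]
4 [ 392. -168.   23.] [360. 220.]
{'t': 1.6, 'joints': array([-1.44262278e+00,  4.90904861e-01,  1.55888415e+00, -1.45772362e-05,
        1.09170382e+00, -1.05636330e-01]), 'qvel': array([ 0.00109844, -0.00105229,  0.00185607, -0.00048075, -0.00067522,
        0.00069724]), 'tau': array([ 7.05111997e-04, -6.12456250e+01, -2.58428049e+01,  6.93670800e-02,
        4.45106684e-02, -1.57511327e-06]), 'eef_pos': array([ 144.80304289, -608.01896773,  214.66338938]), 'tcp_rot': array([3.14149475e+00, 2.33902681e-05, 2.33816599e-01]), 'ft_force': array([ 0.41579475,  0.16074618, -0.05813996]), 'moment': array([ 0.02273831, -0.01481648,  0.0571411 ]), 'grip_force': 0.0, 'opening': 0.9999834423582515}
```

View pics/scene0.png

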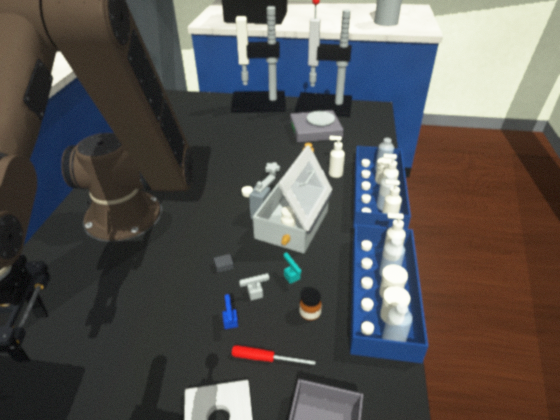

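View pics/side0.png

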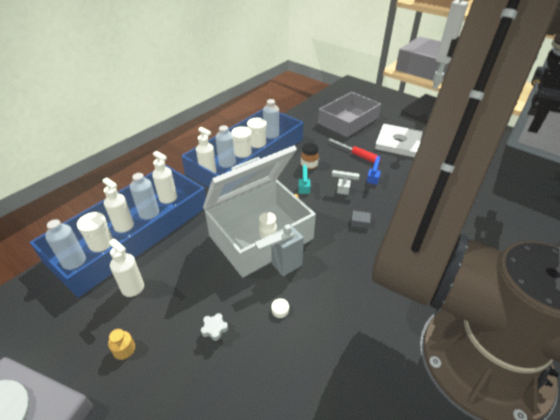

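```bash
python3 - <<'E'
from h import *
A=[]
for n in ['scene','side']:
    p=cam(n); C=cloud(p); ok=p['depth']>0
    q=C[ok]; A.append(q)
    def reg(name,lo,hi):
        m=np.all((q>lo)&(q<hi),1); s=q[m]
        if len(s)<5: print(n,name,len(s)); return
        r=cv2.minAreaRect(s[:,:2].astype(np.float32)); print(n,name,len(s),np.round(s.mean(0),1),np.round(cv2.boxPoints(r)).tolist(), 'size',np.round(r[1]),'ang',round(r[2],1))
    reg('hbar',[450,-330,56],[575,-225,75])
    reg('hub',[450,-330,10],[575,-225,32])
    reg('bar',[400,-30,110],[520,180,119])
    reg('spin',[400,-30,122],[520,180,145])
    reg('posttop',[400,-30,100],[520,180,108])
    reg('rim',[430,-150,84],[760,180,93])
    m=env.trace(p,'lid')
    for mm in m[:1]:
        s=C[mm['mask']&ok]; c=np.median(s,0); s=s[np.linalg.norm(s-c,axis=1)<170]
        for _ in range(5):
            c=s.mean(0);nv=np.linalg.svd(s-c,full_matrices=False)[2][2]; s=s[abs((s-c)@nv)<8]
        print('lid',mm['score'],len(s),c.round(),nv.round(3),'zrange',np.percentile(s[:,2],[1,99]).round(), 'top pts',s[s[:,2]>np.percentile(s[:,2],97)].mean(0).round(), 'lo',s[s[:,2]<np.percentile(s[:,2],3)].mean(0).round())
# topdown image height map, 1px=1mm over x 350..800,y -450..250
q=np.vstack(A); 
H=np.zeros((700,450),np.float32)
m=(q[:,0]>350)&(q[:,0]<799)&(q[:,1]>-450)&(q[:,1]<249)&(q[:,2]<400);q=q[m];q=q[np.argsort(q[:,2])]
H[(250-q[:,1]).astype(int),(q[:,0]-350).astype(int)]=q[:,2]
H=cv2.dilate(H,np.ones((3,3)))
cv2.imwrite('pics/top.png',cv2.rotate(cv2.applyColorMap(np.clip(H*1.1,0,255).astype(np.uint8),cv2.COLORMAP_JET),cv2.ROTATE_90_CLOCKWISE))
E
```

```text
scene hbar 147 [ 512.  -274.5   62.5] [[472.0, -281.0], [479.0, -297.0], [551.0, -264.0], [543.0, -248.0]] size [79. 18.] ang 24.8
scene hub 151 [ 513.5 -279.3   23.3] [[488.0, -262.0], [503.0, -297.0], [535.0, -283.0], [521.0, -248.0]] size [35. 38.] ang 22.9
scene bar 97 [480.2  93.3 113.3] [[450.0, 53.0], [472.0, 45.0], [505.0, 131.0], [484.0, 139.0]] size [92. 23.] ang 68.7
scene spin 26 [464.8  59.  128.8] [[455.0, 59.0], [463.0, 50.0], [476.0, 61.0], [467.0, 70.0]] size [17. 13.] ang 42.7
scene posttop 122 [468.7  56.2 102.9] [[434.0, 38.0], [481.0, 24.0], [511.0, 128.0], [463.0, 141.0]] size [108.  50.] ang 74.1
scene rim 355 [555.3 -16.1  87.7] [[412.0, -41.0], [640.0, -104.0], [697.0, 103.0], [469.0, 166.0]] size [214. 236.] ang 74.5
lid 0.65 2309 [620.   6. 170.] [ 0.831 -0.231  0.506] zrange [ 97. 241.] top pts [581.  18. 240.] lo [662.  -6.  97.]
side hbar 131 [ 507.5 -267.3   63.2] [[470.0, -278.0], [478.0, -293.0], [548.0, -260.0], [540.0, -244.0]] size [78. 17.] ang 25.7
side hub 121 [ 505.8 -262.6   23.8] [[486.0, -260.0], [503.0, -293.0], [532.0, -278.0], [515.0, -245.0]] size [33. 37.] ang 26.9
side bar 299 [476.  101.2 114.4] [[449.0, 59.0], [471.0, 51.0], [504.0, 134.0], [481.0, 142.0]] size [89. 24.] ang 68.7
side spin 54 [462.2  66.4 130.4] [[454.0, 61.0], [467.0, 55.0], [473.0, 68.0], [460.0, 74.0]] size [15. 14.] ang 64.5
side posttop 239 [453.   67.1 103.8] [[431.0, 42.0], [479.0, 29.0], [508.0, 133.0], [459.0, 146.0]] size [108.  51.] ang 74.4
side rim 830 [572.5  38.1  88.8] [[409.0, -38.0], [633.0, -97.0], [690.0, 119.0], [467.0, 178.0]] size [223. 231.] ang 75.1
lid 0.81 2197 [610.  33. 180.] [-0.835  0.233 -0.498] zrange [ 94. 242.] top pts [581.  34. 242.] lo [656.  18.  95.]
```

View pics/top.png

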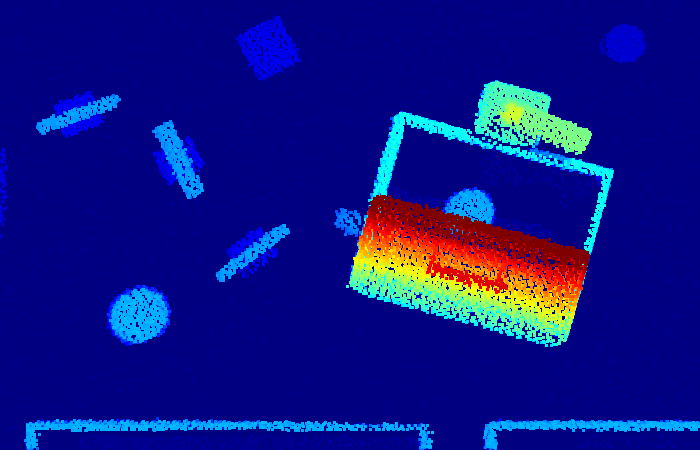

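The pictures agree with the networks: the steel handle is at scene px (254,285), with teal (290,268) and blue (230,312) look-alikes. The lid is open about 60°, the chamber yaw is about −15.5°, and the clamp spindle is at about (463,64). I'll move to behind the lid first.

```bash
python3 -m inch '[[0,0,0.168,0,0,-3,1],[0,0,0.168,0,0,-3,1],[0,0,0.168,0,0,-3,1],[0,0,0,1.9,-4.5,0,1],[0,0,0,1.9,-4.5,0,1],[0,0,0,1.9,-4.5,0,1],[0,0,0,1.9,-4.5,0,1],[0,0,0,1.9,-4.5,0,1],[0,0,0,1.9,-4.5,0,1],[0,0,0,1.9,-4.5,0,1],[0,0,0,1.9,-4.5,0,1],[0,0,0,1.9,-4.5,0,1],[0,0,0,1.9,-4.5,0,1],[0,0,0,1.9,-4.5,0,1],[0,0,0,1.9,-4.5,0,1],[0,0,0,1.9,-4.5,0,1],[0,0,0,1.9,-4.5,0,1],[0,0,0,1.9,-4.5,0,1],[0,0,0,1.9,-4.5,0,1]]'
```

```text
t: 4.18
eef_pos: [630.9, 6.2, 304.7]
tcp_rot: [3.141, -0.0, -0.27]
ft_force: [0.3, -0.5, 0.8]
opening: 0.008
grip_force: 0.0
```

```bash
python3 -m inch '[[0,0,0,-0.6,0,3.3,1],[0,0,0,-1.3,0,3.3,1],[0,0,0,-1.8,0,0.5,1],[0,0,0,-1.7,0,1.15,1],[0,0,0,-1.7,0,1.15,1],[0,0,0,-1.4,0,1.55,1],[0,0,0,-1.4,0,1.55,1],[0,0,0,-0.95,0,1.8,1],[0,0,0,-0.95,0,1.8,1],[0,0,0,-0.45,0,1.6,1],[0,0,0,-0.4,0,1.4,1],[0,0,0,0,0,0,1]]'
python3 - <<'E'
from h import *
p=cam('side','side1');C=cloud(p);ok=p['depth']>0
m=env.trace(p,'lid')
s=C[m[0]['mask']&ok];print(len(s))
for _ in range(6):
    c=s.mean(0);nv=np.linalg.svd(s-c,full_matrices=False)[2][2]; s=s[abs((s-c)@nv)<6]
print(c,nv,len(s))
E
```

```text
t: 5.68
eef_pos: [507.7, 38.5, 113.1]
tcp_rot: [3.141, 0.001, -0.27]
ft_force: [1.0, 0.4, 0.3]
opening: 0.005
grip_force: 0.0
2773
[563.14348948  71.11309678 106.97343302] [-0.059415    0.02005468 -0.9980319 ] 2643
```

```bash
python3 -m inch '[[0,0,0,0,0,0.6,1],[0,0,0,0,0,0.4,1],[0,0,0,0,0,0.2,1],[0,0,0,0,0,0,1]]'
```

```text
t: 6.28
eef_pos: [508.0, 38.5, 102.2]
tcp_rot: [3.142, -0.0, -0.27]
ft_force: [-4.2, 0.9, 10.0]
opening: 0.004
grip_force: 5.3
```

```bash
python3 -m inch '[[0,0,0,0,0,0.1,1],[0,0,0,0,0,0,1]]'; python3 -m inch '[[0,0,0,0,0,0.1,1],[0,0,0,0,0,0,1]]'
python3 - <<'E'
from h import *
p=cam('side','side2');C=cloud(p);ok=p['depth']>0
m=env.trace(p,'lid')
s=C[m[0]['mask']&ok];print(len(s))
for _ in range(6):
    c=s.mean(0);nv=np.linalg.svd(s-c,full_matrices=False)[2][2]; s=s[abs((s-c)@nv)<6]
print(c,nv,len(s))
E
```

```text
t: 6.52
eef_pos: [508.1, 38.5, 102.1]
tcp_rot: [-3.141, -0.001, -0.27]
ft_force: [-7.7, 1.2, 22.6]
opening: 0.001
grip_force: 11.5
t: 6.78
eef_pos: [508.1, 38.5, 101.9]
tcp_rot: [-3.141, -0.002, -0.27]
ft_force: [-10.1, 0.3, 36.7]
opening: 0.005
grip_force: 17.7
2701
[562.17715061  72.21174402 100.69841117] [-0.00346085  0.00401956 -0.99998593] 2641
```

The lid is shut: its normal is vertical and it took a firm press. I'll lift and measure the spindle with the wrist camera.

```bash
python3 -m inch '[[0,0,0,0,0,-0.3,1],[0,0,0,0,0,-3,1],[0,0,0,-1,0,-5,0],[0,0,0,-2,0,-6,-1],[0,0,0,-2,0,-5,-1],[0,0,0,0,0,0,-1]]'
python3 - <<'E'
from h import *
p=cam('wrist','wr0');print(p['position'],p['orientation'],px(p,[463,64,135]))
C=cloud(p);ok=p['depth']>0;q=C[ok]
for n,lo,hi in [('bar',111,119),('spin',131,139),('shoulder',127,133)]:
    s=q[np.all((q>[410,-20,lo])&(q<[530,170,hi]),1)]
    if len(s)>5:
        r=cv2.minAreaRect(s[:,:2].astype(np.float32));print(n,len(s),s.mean(0).round(1),np.round(r[0],1),np.round(r[1],1),r[2])
E
```

```text
t: 7.62
eef_pos: [460.4, 52.0, 295.2]
tcp_rot: [-3.14, -0.006, -0.27]
ft_force: [-0.0, -0.3, -0.1]
opening: 0.369
grip_force: 0.0
[535.49949     30.61523651 464.71292749] [ 2.86682052e+00  1.41922286e-03 -1.84073137e+00] (np.float64(271.49381130906477), np.float64(194.4582815443828))
bar 1523 [480.6  99.  113.9] [478.   95.1] [90.1 22.4] 68.22871398925781
spin 128 [465.8  63.2 133.8] [465.3  63.1] [13.3 13.3] 64.45417022705078
shoulder 85 [466.6  62.5 130.3] [465.4  63.5] [14.  14.3] 68.12317657470703
```

View pics/wr0.png

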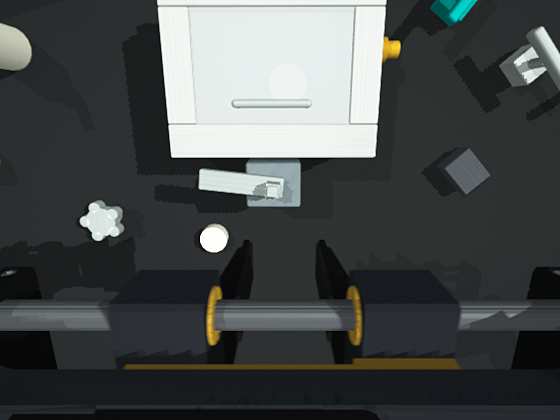

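The wrist view shows the spindle at px (273,188), the bar from (200,180) to (285,188), the lid shut and the handle at (540,65). The seat is at about (465.4,63.4) and the bar yaw is 68.2°. Next I'll move to the handle.

```bash
python3 -m inch '[[0,0,0,1.68,3.73,0,-1],[0,0,0,1.68,3.73,0,-1],[0,0,0,1.68,3.73,0,-1],[0,0,0,1.68,3.73,0,-1],[0,0,0,1.68,3.73,0,-1],[0,0,0,1.68,3.73,0,-1],[0,0,0,1.68,3.73,0,-1],[0,0,0,1.68,3.73,0,-1],[0,0,-0.178,0,0,2,-1],[0,0,-0.178,0,0,2,-1],[0,0,-0.178,0,0,2,-1],[0,0,-0.178,0,0,2,-1],[0,0,0,0,0,0,-1]]'
cat > hb.py <<'E'
from h import *
p=cam('wrist','wr1');q=cloud(p)[p['depth']>0]; e=env.state(); print(e['eef_pos'],e['tcp_rot'],p['position'])
for n,lo,hi in [('bar',60,71),('hub',20,33)]:
    s=q[np.all((q>[450,-325,lo])&(q<[565,-225,hi]),1)]
    if len(s)>5:
        r=cv2.minAreaRect(s[:,:2].astype(np.float32));print(n,len(s),s.mean(0).round(1),np.round(r[0],1),np.round(r[1],1),r[2])
E
python3 hb.py
```

```text
t: 9.3
eef_pos: [509.2, -271.4, 209.0]
tcp_rot: [-3.137, 0.003, 0.44]
ft_force: [0.1, -0.7, 0.4]
opening: 0.999
grip_force: 0.0
[ 509.70974063 -271.69406088  210.37156166] [-3.13909319e+00  1.59759359e-03  4.37630870e-01] [ 581.57738231 -239.14531725  377.82704789]
bar 1004 [ 513.1 -270.2   64.6] [ 511.1 -270.9] [79.1 11.5] 25.497663497924805
hub 635 [ 511.6 -271.1   27. ] [ 510.9 -271. ] [34.3 33.8] 25.807254791259766
```

```bash
python3 -m inch '[[0,0,-0.008,0.15,0,3,-1],[0,0,0,0,0,5,-1],[0,0,0,0,0,4,-1],[0,0,0,0,0,3,-1],[0,0,0,0,0,2.1,-1],[0,0,0,0,0,0,-1],[0,0,0,0,0,0,1],[0,0,0,0,0,0,1],[0,0,0,0,0,0,1],[0,0,0,0,0,0,1],[0,0,0,0,0,0,1],[0,0,0,0,0,0,1],[0,0,0,0,0,0,1]]'
```

```text
t: 10.98
eef_pos: [511.3, -271.1, 40.9]
tcp_rot: [3.142, 0.0, 0.45]
ft_force: [-0.3, -0.7, -0.3]
opening: 0.32
grip_force: 0.0
```

```bash
python3 -m inch '[[0,0,0,0,0,0.1,1],[0,0,0,0,0,0,1],[0,0,0,0,0,0,1],[0,0,0,0,0,0,1]]'
```

```text
t: 11.48
eef_pos: [511.3, -271.0, 39.8]
tcp_rot: [-3.141, 0.0, 0.45]
ft_force: [-0.0, -1.1, -1.7]
opening: 0.124
grip_force: 30.0
```

```bash
python3 -m inch '[[0,0,0,0,0,-2,1],[0,0,0,0,0,-4,1],[0,0,-0.185,0,0,-4,1],[0,0,-0.185,0,0,-4,1],[0,0,-0.185,0,0,-4,1],[0,0,-0.185,0,0,-2,1],[0,0,0,3.67,-2.09,0,1],[0,0,0,3.67,-2.09,0,1],[0,0,0,3.67,-2.09,0,1],[0,0,0,3.67,-2.09,0,1],[0,0,0,3.67,-2.09,0,1],[0,0,0,3.67,-2.09,0,1],[0,0,0,3.67,-2.09,0,1],[0,0,0,3.67,-2.09,0,1],[0,0,0,0,0,0,1],[0,0,0,0,0,0,1]]'
python3 - <<'E'
from h import *
p=cam('wrist','wr2');e=env.state();print(e['eef_pos'],e['tcp_rot'],p['position'])
for n in ['side','scene']: 
    s=cam(n,n+'3'); 
    u,v=map(int,px(s,[465,63,160])); cv2.imwrite(f'pics/{n}3c.png',cv2.resize(s['img'][max(0,v-70):v+60,max(0,u-80):u+80,::-1],None,fx=4,fy=4,interpolation=cv2.INTER_CUBIC))
E
```

```text
t: 13.48
eef_pos: [465.3, 63.5, 239.9]
tcp_rot: [3.141, 0.0, 1.19]
ft_force: [0.6, -0.6, -2.0]
opening: 0.126
grip_force: 30.0
[465.39087656  63.15216836 239.87532809] [3.14153074e+00 2.41076340e-04 1.18948376e+00] [495.17846562 135.60784202 408.92888436]
```

View pics/wr2.png

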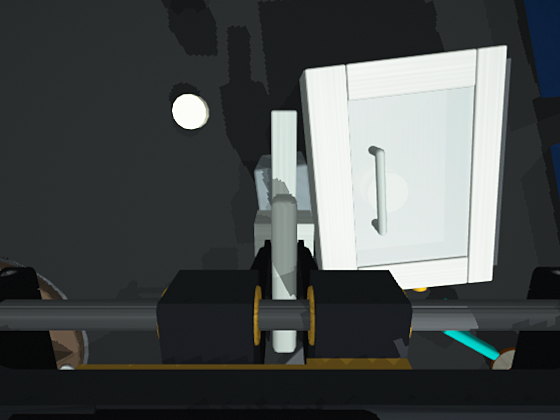

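View pics/side3c.png

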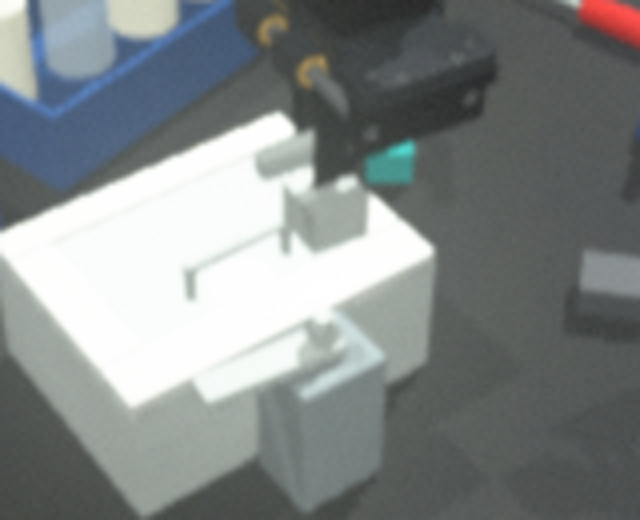

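The wrist view shows the held crossbar (px x 285) in line with the clamp bar (284). The side crop shows the hub upright above the spindle. I'll lower gently.

```bash
python3 -m inch '[[0,0,0,0,0,3,1],[0,0,0,0,0,2,1],[0,0,0,0,0,1.0,1],[0,0,0,0,0,0.4,1],[0,0,0,0,0,0.2,1],[0,0,0,0,0,0,1]]'; python3 -m inch '[[0,0,0,0,0,0.2,1],[0,0,0,0,0,0,1]]'
```

```text
t: 14.38
eef_pos: [465.5, 63.6, 174.3]
tcp_rot: [3.141, -0.0, 1.19]
ft_force: [-0.9, 0.5, -1.8]
opening: 0.125
grip_force: 30.0
t: 14.62
eef_pos: [465.3, 63.7, 172.0]
tcp_rot: [3.141, 0.0, 1.19]
ft_force: [0.2, 0.8, -2.2]
opening: 0.123
grip_force: 30.0
```

```bash
python3 -m inch '[[0,0,0,0,0,0.1,1],[0,0,0,0,0,0.1,1],[0,0,0,0,0,0,1]]'; python3 -m inch '[[0,0,0,0,0,0.1,1],[0,0,0,0,0,0.1,1],[0,0,0,0,0,0,1]]'
```

```text
t: 15.0
eef_pos: [465.3, 63.7, 169.8]
tcp_rot: [-3.141, 0.0, 1.19]
ft_force: [-0.1, -0.1, -2.5]
opening: 0.126
grip_force: 30.0
t: 15.38
eef_pos: [465.3, 63.7, 167.8]
tcp_rot: [-3.141, 0.0, 1.19]
ft_force: [0.2, 0.4, -2.9]
opening: 0.123
grip_force: 30.0
```

It is past the lead-in with no contact force, so I'll continue to the seat.

```bash
python3 -m inch '[[0,0,0,0,0,0.3,1],[0,0,0,0,0,0.3,1],[0,0,0,0,0,0.3,1],[0,0,0,0,0,0.2,1],[0,0,0,0,0,0,1]]'; python3 -m inch '[[0,0,0,0,0,0.2,1],[0,0,0,0,0,0,1]]'
```

```text
t: 16.0
eef_pos: [465.2, 63.7, 156.7]
tcp_rot: [-3.141, 0.0, 1.19]
ft_force: [1.4, 0.2, -1.1]
opening: 0.123
grip_force: 30.0
t: 16.25
eef_pos: [465.3, 63.7, 154.8]
tcp_rot: [-3.142, 0.0, 1.19]
ft_force: [-0.6, -0.3, -1.8]
opening: 0.12
grip_force: 30.0
```

```bash
python3 -m inch '[[0,0,0,0,0,0.1,1],[0,0,0,0,0,0,1]]'; python3 -m inch '[[0,0,0,0,0,0.05,1],[0,0,0,0,0,0,1]]'
```

```text
t: 16.5
eef_pos: [465.4, 63.7, 154.6]
tcp_rot: [3.141, -0.0, 1.19]
ft_force: [-1.7, 0.0, 7.7]
opening: 0.121
grip_force: 30.0
t: 16.75
eef_pos: [465.5, 63.7, 154.5]
tcp_rot: [3.14, -0.0, 1.19]
ft_force: [-5.3, 0.0, 14.6]
opening: 0.124
grip_force: 30.0
```

```bash
python3 -m inch '[[0,0,0,0,0,-0.15,1],[0,0,0.1,0,0,0,1],[0,0,0.12,0,0,0,1],[0,0,0.12,0,0,0,1],[0,0,0,0,0,0,1]]'; python3 -c "
from cell import env;print(env.state()['moment'])"
```

```text
t: 17.38
eef_pos: [465.3, 63.7, 154.9]
tcp_rot: [3.142, 0.0, 0.851]
ft_force: [-0.4, -0.2, -2.1]
opening: 0.124
grip_force: 30.0
[0.07049746 0.00281259 0.02544215]
```

```bash
python3 -m inch '[[0,0,0.12,0,0,0,1],[0,0,0.12,0,0,0,1],[0,0,0.12,0,0,0,1],[0,0,0.12,0,0,0,1],[0,0,0.12,0,0,0,1],[0,0,0.12,0,0,0,1],[0,0,0,0,0,0,1]]'; python3 -c "
from cell import env;print(env.state()['moment'])"
```

```text
t: 18.25
eef_pos: [465.3, 63.6, 154.8]
tcp_rot: [3.141, 0.0, 0.133]
ft_force: [-0.4, -1.2, -1.8]
opening: 0.124
grip_force: 30.0
[-0.33949593  0.07739653  0.0390193 ]
```

```bash
python3 -m inch '[[0,0,0.1,0,0,0,1],[0,0,0.1,0,0,0,1],[0,0,0,0,0,0,1]]'; cat > bar.py <<'E'
from h import *
import sys
print(env.state()['moment'])
p=cam(sys.argv[1],sys.argv[2]);q=cloud(p)[p['depth']>0]
s=q[np.all((q>[440,-60,111])&(q<[580,170,118.5]),1)]
r=cv2.minAreaRect(s[:,:2].astype(np.float32));print(len(s),np.round(cv2.boxPoints(r)).tolist(),np.round(r[1],1),r[2])
u,v=map(int,px(p,[490,50,130])); cv2.imwrite(f'pics/{sys.argv[2]}c.png',cv2.resize(p['img'][max(0,v-70):v+60,max(0,u-80):u+80,::-1],None,fx=4,fy=4,interpolation=cv2.INTER_CUBIC))
E
python3 bar.py side side4
```

```text
t: 18.62
eef_pos: [465.2, 63.6, 154.8]
tcp_rot: [3.141, 0.0, -0.066]
ft_force: [-0.3, -2.5, -2.1]
opening: 0.121
grip_force: 30.0
[-0.50152083  0.12291035  0.02708903]
185 [[442.0, 79.0], [446.0, 49.0], [557.0, 66.0], [553.0, 95.0]] [112.5  29.7] 8.41201400756836
```

View pics/side4c.png

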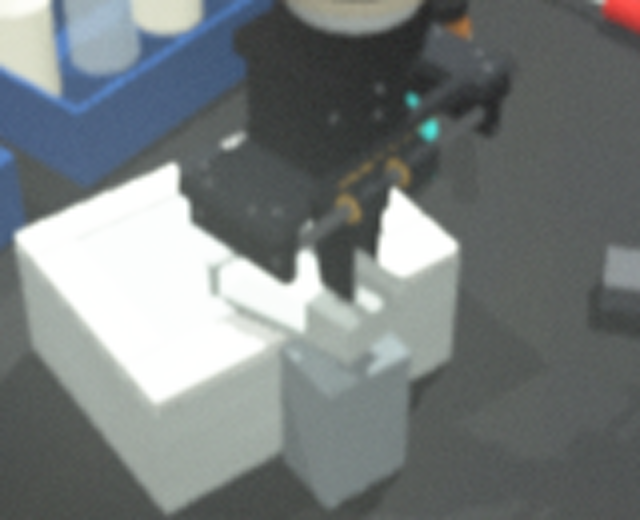

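The side crop shows the bar swung in over the lid with the hub seated, lagging the tool a little because of play. I'll continue to the stop in small steps.

```bash
for i in 1; do python3 -m inch '[[0,0,0.07,0,0,0,1],[0,0,0.07,0,0,0,1],[0,0,0,0,0,0,1]]'; done; python3 bar.py side side5;  python3 -m inch '[[0,0,0.05,0,0,0,1],[0,0,0.05,0,0,0,1],[0,0,0,0,0,0,1]]'; python3 bar.py side side6
```

```text
t: 19.05
eef_pos: [465.3, 63.6, 154.8]
tcp_rot: [3.141, 0.0, -0.206]
ft_force: [-0.6, -2.0, -2.8]
opening: 0.125
grip_force: 30.0
[-0.59334497  0.11241263  0.02970305]
160 [[443.0, 51.0], [554.0, 44.0], [556.0, 78.0], [445.0, 84.0]] [ 33.5 111. ] 86.59689331054688
t: 19.48
eef_pos: [465.2, 63.6, 154.8]
tcp_rot: [3.141, 0.0, -0.307]
ft_force: [-0.6, -4.0, -2.3]
opening: 0.125
grip_force: 30.0
[-0.73764794  0.12009056  0.06846131]
165 [[443.0, 51.0], [553.0, 44.0], [555.0, 79.0], [445.0, 86.0]] [ 35.2 110.6] 86.57361602783203
```

```bash
python3 -m inch '[[0,0,0.05,0,0,0,1],[0,0,0,0,0,0,1]]'; python3 bar.py scene scene7;  python3 -m inch '[[0,0,0.05,0,0,0,1],[0,0,0,0,0,0,1]]'; python3 bar.py scene scene8
```

```text
t: 19.77
eef_pos: [465.2, 63.6, 154.9]
tcp_rot: [3.141, 0.0, -0.358]
ft_force: [-0.5, -3.7, -2.9]
opening: 0.123
grip_force: 30.0
[-0.80884212  0.1433073   0.05709424]
100 [[444.0, 51.0], [539.0, -1.0], [575.0, 63.0], [480.0, 115.0]] [ 73.3 108.4] 61.11597442626953
t: 20.08
eef_pos: [465.2, 63.6, 154.8]
tcp_rot: [3.141, 0.0, -0.408]
ft_force: [0.4, -4.7, -2.5]
opening: 0.123
grip_force: 30.0
[-0.88920816  0.26726066  0.17573176]
105 [[436.0, 21.0], [541.0, -1.0], [557.0, 75.0], [452.0, 97.0]] [ 77.4 107. ] 78.1372299194336
```

```bash
for k in 1; do python3 -m inch '[[0,0,0.04,0,0,0,1],[0,0,0,0,0,0,1]]'; python3 -c "
from cell import env;print(env.state()['moment'])"; python3 -m inch '[[0,0,0.04,0,0,0,1],[0,0,0,0,0,0,1]]'; python3 -c "
from cell import env;print(env.state()['moment'])"; done
python3 - <<'E'
from h import *
p=cam('wrist','wr9');q=cloud(p)[p['depth']>0]
for n,lo,hi in [('bar',111,118.5),('hbar',172,186)]:
    s=q[np.all((q>[420,-60,lo])&(q<[580,170,hi]),1)]
    r=cv2.minAreaRect(s[:,:2].astype(np.float32));print(n,len(s),np.round(cv2.boxPoints(r)).tolist(),np.round(r[1],1),r[2])
E
```

```text
t: 20.38
eef_pos: [465.2, 63.7, 154.8]
tcp_rot: [3.141, 0.0, -0.448]
ft_force: [-1.1, -4.9, -2.1]
opening: 0.124
grip_force: 30.1
[-0.77221381  0.34643389  0.40762503]
t: 20.62
eef_pos: [465.2, 63.8, 154.8]
tcp_rot: [3.141, 0.0, -0.488]
ft_force: [-2.1, -2.9, -3.5]
opening: 0.124
grip_force: 30.4
[-0.55578879  0.37309105  0.62592537]
bar 3179 [[473.0, 41.0], [551.0, 37.0], [553.0, 76.0], [475.0, 80.0]] [38.9 77.8] 86.94913482666016
hbar 3559 [[423.0, 59.0], [499.0, 36.0], [507.0, 64.0], [431.0, 86.0]] [28.6 79.6] 73.5012435913086
```

View pics/wr9.png

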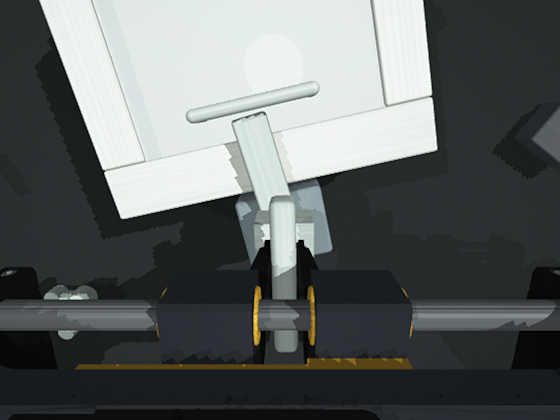

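The wrist view shows the bar lying across the lid from px (275,200) to (250,118), just short of the bow. The moment is rising as it would at the stop. I'll measure the angle.

```bash
python3 - <<'E'
from h import *
p=cam('wrist');q=cloud(p)[p['depth']>0]
s=q[np.all((q>[485,20,109])&(q<[533,100,118.5]),1)]
for lo in range(485,533,6):
    t=s[(s[:,0]>=lo)&(s[:,0]<lo+6)]; print(lo,len(t),t[:,:2].mean(0).round(1),np.percentile(t[:,1],[2,98]).round(1))
l=q[np.all((q>[480,-120,96])&(q<[700,170,107]),1)]
r=cv2.minAreaRect(l[:,:2].astype(np.float32));print(r, np.round(cv2.boxPoints(r)))
E
```

```text
485 137 [488.7  61.6] [47.4 70.2]
491 316 [494.1  57.3] [46.7 68.1]
497 325 [500.  56.] [45.4 67. ]
503 342 [506.  55.] [44.2 65.8]
509 343 [512.   53.6] [43.  64.7]
515 350 [518.   52.5] [41.7 63.5]
521 360 [524.   51.1] [40.5 61.9]
527 367 [530.  50.] [39.4 60.7]
((539.3790893554688, 50.279579162597656), (239.8204803466797, 140.9402618408203), 62.02302169799805) [[421. -23.]
 [545. -89.]
 [658. 123.]
 [533. 189.]]
```

The clamp is at its stop: bar yaw −11.5°, or 1.5 rad. I'll relieve the torque, settle the handle, release and retreat.

```bash
python3 -m inch '[[0,0,-0.06,0,0,0.1,1],[0,0,0,0,0,0.05,1],[0,0,0,0,0,0,1],[0,0,0,0,0,0,-0.6],[0,0,0,0,0,0,-0.6],[0,0,0,0,0,0,-0.6],[0,0,0,0,0,0,-0.6],[0,0,0,0,0,0,-0.6],[0,0,0,0,0,0,-0.6]]'; python3 -m inch '[[0,0,0,0,0,-1,-0.6],[0,0,0,0,0,-3,-0.6],[0,0,0,0,0,-4,-0.6],[0,0,0,0,0,-4,-0.6],[0,0,0,0,0,-3,-0.6],[0,0,0,0,0,0,-0.6],[0,0,0,0,0,0,-0.6]]'
python3 - <<'E'
from h import *
p=cam('wrist','wr10');q=cloud(p)[p['depth']>0]
for n,lo,hi in [('bar',111,118.5),('hub',138,148),('hbar',172,190)]:
    s=q[np.all((q>[420,20,lo])&(q<[533 if n=='bar' else 580,120,hi]),1)]
    if len(s)>5:
        r=cv2.minAreaRect(s[:,:2].astype(np.float32));print(n,len(s),s[:,2].mean(),np.round(r[0],1),np.round(r[1],1),r[2])
s=cam('side');C=cloud(s)[s['depth']>0];t=C[np.all((C>[430,20,120])&(C<[510,110,230]),1)];print('handle top z',np.percentile(t[:,2],[50,99]))
l=C[np.all((C>[540,0,85])&(C<[620,120,112]),1)];print('lid z',l[:,2].mean(),len(l))
E
```

```text
t: 21.85
eef_pos: [465.3, 63.7, 153.4]
tcp_rot: [3.142, 0.0, -0.43]
ft_force: [0.0, 0.4, -0.1]
opening: 0.698
grip_force: 0.0
t: 22.72
eef_pos: [464.9, 63.7, 303.0]
tcp_rot: [3.141, 0.001, -0.43]
ft_force: [-0.5, -0.3, 0.1]
opening: 0.801
grip_force: 0.0
bar 852 114.04907643656493 [505.9  55.7] [27.3 57.1] 83.54093170166016
hub 702 142.12778647472737 [465.7  63.7] [33.7 34.5] 66.2185287475586
hbar 1144 179.66067264252243 [465.9  63.4] [12.  79.5] 66.580078125
handle top z [144.60509116 182.78104901]
lid z 99.31832528870106 963
```

View pics/wr10.png

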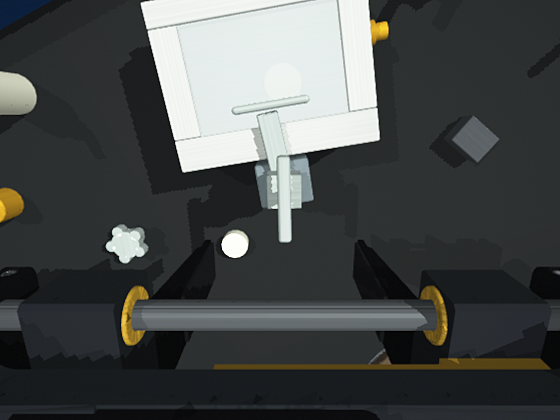

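The handle sits fully down (hub top at z≈142, crossbar top at ≈180). The bar is across the shut lid (px 268,130) and the gripper is clear.

```bash
python3 -c "
from cell import env;print(env.job_done())"
```

```text
the job is handed in; nothing more can be done
None
```

The job is handed in at about 23 s of the 67 s allowed: the lid is shut, the T-handle is fully down on the spindle, the clamp bar lies across the lid at its stop (about 1.5 rad), and the gripper is clear of everything.

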